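# Clamp a reagent bottle in the capstan vise

### The arm

A 6-joint arm with a two-finger parallel gripper is mounted at the origin on a cart in front of the work surface, level with it; the furniture and walls round the work are solid. World frame = base frame: x ahead of the robot, y to its left, z up, the work surface at z = 0. Lengths are in mm, angles in rad, forces in N, time in s.
With the tool pointing down it reaches from about 300 to 875 mm from the base axis. Payload 6.4 kg.
Tool frame: the origin (TCP) lies midway between the tips of the shut fingers; the grasp point (between the pads) lies 19 mm behind it; z points along the fingers, y is the direction in which the jaws open and shut (so a half turn about z gives the same grasp; the last joint's range is limited). The gripper opens to 85 mm and grips with 20 to 120 N. Pads are 22 mm wide; open, the fingers measure 114 mm over their backs; the gripper's body (76 mm by 85 mm) begins 54 mm behind the grasp point. The pads swing forward as they close: fully open they stand 13 mm farther back than shut.
Start: joints at [-1.335, 0.181, 1.607, -0, 1.354, -0.206], TCP at [245.868, -519.798, 231.288] pointing down, gripper open.
Joint ranges: [-2.99, 2.99], [-0.89, 2.07], [0.3, 2.58], [-1.14, 4.28], [0, 2.63], [-3.12, 3.12]. Speed limits (rad/s): [2.57, 2.57, 3.01, 3.14, 3.14, 3.14].

### API

Orientations are given as a unit quaternion [x, y, z, w].
In Python, from cell import arm gives the robot as it stands. Calls block until the motion is done:
- arm.movep(position, orientation): joint-space move of the TCP to a pose.
- arm.move_linear(position, max_speed=150, ori=None): straight line of the TCP; ori=None keeps the orientation; max_speed is the mean speed in mm/s.
- arm.movej(angles): joint-space move.
- arm.gripper_to(opening, force=None): finger opening in mm; force is the grip in N (None keeps the last); returns when the fingers have stopped.
- arm.wait(seconds).
- arm.inverse_kinematics(position, orientation): joint angles nearest the present ones, or None.
- arm.observe(): the state.
- arm.camera(name): name is "scene" or "top"; returns (picture, depth): 420x560x3 uint8, red, green, blue; 420x560 float32, mm along the optical axis (not along the pixel's ray), 0 where there is no reading.
- arm.calibration(name): a dict with "fx", "fy", "cx", "cy" (pixels), "pose" (4x4, takes a point from camera to world coordinates). Camera axes: x right, y down, z forward; pixel columns grow to the right and rows downward; lengths in mm; the calibration is good to about 2 mm. A picture is of the moment at which its call begins. calibration takes no time and is no camera call.
A pose or a line that the arm cannot do raises arm.MotionError and nothing moves.
- arm.close_job(): hands the job in, once; it reports no verdict.
The state is a dict: "time": time; "joints": joint angles; "joint_velocities": joint speeds; "effort": joint torques, N m; "eef_pos": TCP position; "eef_rot": TCP orientation; "ft_force": force on the tool from outside, world axes, zero at the start; "moment": the same for the moment, N m; "finger_gap": finger opening in mm.
Only numpy, scipy, OpenCV 4.12 (cv2) and the standard library are available. Lean on these libraries where they do the work, as an engineer would, in place of code of your own. Each camera call takes 0.05 s, during which the arm holds its last target.

### The job

Stand the cream bottle with the blue cap upright on the bed of the bottle vise, between the black pad and the orange V-block, let go of it, and then wind the vise shut by pushing the spokes of its capstan round clockwise (seen from above), one spoke after another. Stop when the bottle sits in the V-block and you feel the effort on the spokes rise to about half as much again as when it runs free; do not squeeze it harder than that. Leave the other two bottles where they are.

Things in the scene. Friction and masses are not known exactly. Their poses are not given: they have to be found in the camera images.
- blue_cap_bottle: cream-coloured reagent bottle with a blue screw cap, 52 mm in diameter, 86 mm tall (straight wall to about 50 mm height, then the shoulder), about 0.33 kg, loose, standing on the worktop; origin at the centre of its underside, z up
- white_cap_bottle: cream bottle with a white cap, 48 mm in diameter, 76 mm tall, loose; a bystander; origin at the centre of its underside
- amber_bottle: amber bottle with a black cap, 60 mm in diameter, 92 mm tall, loose; a bystander; origin at the centre of its underside
- vise: bottle vise, fixed to the worktop: aluminium bed plate 100 mm (x) by 300 mm (y), 10 mm thick; origin at the centre of its underside; +y runs from the capstan to the V-block, the way the jaw closes. A blue gear housing, 66 mm (x) by 84 mm (y), top at 60 mm height, stands under the capstan. Two strips to 20 mm height lie along the bed at x = +-24 mm from y = -48 to +28 mm
- vblock: orange V-block on the bed, opening to -y (towards the pad), top at 52 mm height; its place along the bed varies by some mm. Origin on the bed's top (10 mm above the worktop) under the bottle's centre when it is pressed into the V; axes as the vise's. The V's ends lie at x = +-32, y = +9 mm: fingers on the bottle's +-x sides clear it if the bottle is set down about 8 mm short of the seat
- capstan: spoked capstan on a vertical axis above the vise's blue housing: steel hub 34 mm in diameter, top at 124 mm height; four level round steel spokes 10 mm thick along its own +x, +y, -x and -y axes, centre line 105 mm above the worktop, each ending in a black ball 18 mm in diameter centred 80 mm from the axis. Origin on the axis, 66 mm above the worktop, z up; its axes turn with it
- pad: black rubber pad 30 mm wide (x), from 16 to 54 mm height, on the front of the moving blue jaw (40 mm wide), on a stiff spring of 10 N per mm; origin on its face towards the V-block, at worktop height; its y axis is the vise's. At the start its face is 53 to 72 mm from the V-block's origin, so the gap takes the bottle with 27 mm or more to spare
- hub (a point): point on the capstan's axis at the height of the spokes (105 mm). Clockwise from above closes the jaw, 14 mm per rad; 1.9 to 3.5 rad are needed. Dry friction of about 0.4 N m (6.5 N pushed squarely 62 mm from the axis); it stays where it is left. With the bottle clamped between pad and V the effort climbs about 1.2 N m per further rad; half as much again as running free grips with about 14 N
Things that resemble listed ones, but are neither listed nor needed, are in the scene too. What is shaped like the blue_cap_bottle but turquoise is not meant.

How it is judged (in metres and radians):
On the way, in this order (a step that is already met when the one before it is completed fails the run):
1. the blue-capped bottle stands upright on the bed between pad and V-block, let go (horizontal distance between blue_cap_bottle and vblock below 0.03 m and z of blue_cap_bottle in the frame of vblock below 0.004 m and angle between blue_cap_bottle's own z axis and vertical below 0.08 rad and contact force between blue_cap_bottle and the fingers below 0.1 N), for 0.2 s.
2. the pad bears on the bottle (contact force between pad and blue_cap_bottle above 3 N), for 0.1 s.
At the end, for the whole second after the job is handed in: The blue-capped bottle stands upright on the bed (within 0.08 rad and 4 mm of the bed), at rest, pressed into the V-block (within 6 mm of its seat, more than 4 N on the block), held by the pad with 6 to 26 N (contact force between pad and blue_cap_bottle between 6 and 26 N and contact force between vblock and blue_cap_bottle above 4 N and horizontal distance between blue_cap_bottle and vblock below 0.006 m and z of blue_cap_bottle in the frame of vblock below 0.004 m and angle between blue_cap_bottle's own z axis and vertical below 0.08 rad and linear speed of blue_cap_bottle below 0.02 m/s); the robot touches nothing.
It fails at once if the pad squeezes the bottle with more than 30 N (contact force between pad and blue_cap_bottle above 30 N).
It fails at once if the white-capped bottle is moved more than 30 mm (distance of white_cap_bottle from where it was at the start of the episode above 0.03 m).
It fails at once if the amber bottle is moved more than 30 mm (distance of amber_bottle from where it was at the start of the episode above 0.03 m).
It also fails if it takes over 72 s, if anything falls off the work surface, if the arm or the gripper's body presses on something with over 40 N, if the wrist force passes 120 N, or if a joint passes its speed limit or range.

## Working session

There is one attempt and no reset: what is moved stays moved. The work goes in short steps, each a Python script; the robot and the scene stay as the last script left them, time stands still between calls to the robot, and variables do not carry over. Pictures are saved under pics/ and viewed, and the job is handed in when it is done.

```bash
mkdir -p pics; ls; python3 - <<'E'
from cell import arm
import cv2,numpy as np
for n in("scene","top"):
    p,d=arm.camera(n); np.savez(f"pics/{n}0.npz",p=p,d=d); cv2.imwrite(f"pics/{n}0.png",p[:,:,::-1])
    c=arm.calibration(n); print(n,c["fx"],c["cx"],c["cy"],np.round(c["pose"],3).tolist())
print(arm.observe())
E
```

```text
pics
scene 414.6511175324375 274.4565440673154 204.24045392470393 [[0.627, -0.358, 0.692, -97.409], [-0.779, -0.267, 0.567, -622.778], [-0.018, -0.895, -0.446, 520.457], [0.0, 0.0, 0.0, 1.0]]
top 507.20464057964915 278.5837889842766 207.52897252938777 [[-0.007, -0.993, 0.115, 424.894], [-1.0, 0.006, -0.004, -91.639], [0.004, -0.116, -0.993, 1231.407], [0.0, 0.0, 0.0, 1.0]]
{'time': 0.1, 'joints': array([-1.33532753e+00,  1.81472223e-01,  1.60789795e+00,  7.74858065e-06,
        1.35380746e+00, -2.06286700e-01]), 'joint_velocities': array([ 0.00012272, -0.00265211, -0.0018933 , -0.00059983,  0.00234804,
        0.00085667]), 'effort': array([ 2.35923808e-04, -4.45876980e+01, -3.52235878e+01, -3.44085147e-04,
        4.13228525e-03, -1.23991899e-06]), 'eef_pos': array([ 245.7354269 , -519.29939427,  230.47602958]), 'eef_rot': array([ 9.75705399e-01,  2.19085247e-01, -7.78048942e-06, -7.92461698e-04]), 'ft_force': array([ 0.43712334, -0.11821401,  0.24698419]), 'moment': array([-0.00058105, -0.00103153,  0.0126679 ]), 'finger_gap': 85.34913169018586}
```

View pics/scene0.png

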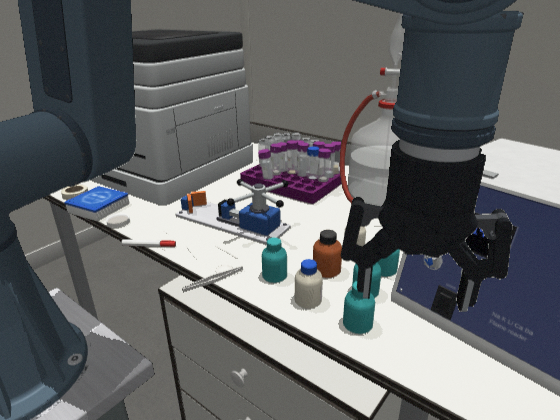

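View pics/top0.png

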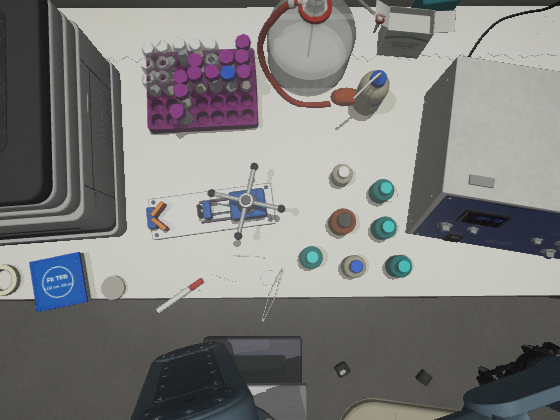

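The top view shows the cream bottle with the blue cap at about (353,267), which is (308,285) in the scene view. Other candidates:
- **White-capped bottle:** (342,175).
- **Amber bottle:** (342,222).
- **Turquoise decoys:** (312,257), (383,190), (384,228) and (399,266).
- **Wash bottle with a blue top:** (375,80), which doesn't fit the shape or size.

The vise has its V-block at (158,216) and its capstan at (246,201). I'll confirm with enlarged crops and measure.

```bash
cat > h.py <<'E'
import numpy as np,cv2
def cloud(n,d,cal):
    v,u=np.mgrid[0:d.shape[0],0:d.shape[1]]
    P=np.stack([(u-cal["cx"])/cal["fx"]*d,(v-cal["cy"])/cal["fy"]*d,d],-1)
    T=np.array(cal["pose"]); W=P@T[:3,:3].T+T[:3,3]; W[d<=0]=np.nan
    return W
def proj(p,cal):
    T=np.array(cal["pose"]); q=T[:3,:3].T@(np.asarray(p,float)-T[:3,3])
    return np.array([cal["fx"]*q[0]/q[2]+cal["cx"],cal["fy"]*q[1]/q[2]+cal["cy"]])
E
python3 - <<'E'
from cell import arm
from h import *
z=np.load("pics/top0.npz");s=np.load("pics/scene0.npz")
a=cv2.resize(z['p'][140:300,130:430],None,fx=2.6,fy=2.6,interpolation=cv2.INTER_CUBIC)
cv2.imwrite("pics/topcrop.png",a[:,:,::-1])
b=cv2.resize(s['p'][165:345,170:420],None,fx=3.2,fy=3.2,interpolation=cv2.INTER_CUBIC)
cv2.imwrite("pics/scenecrop.png",b[:,:,::-1])
W=cloud("top",z['d'],arm.calibration("top"));S=cloud("scene",s['d'],arm.calibration("scene"))
for nm,(u,v) in dict(blue=(353,267),white=(342,175),amber=(342,222),hub=(246,201),table=(300,220),vb=(158,216)).items(): print(nm,np.round(W[v,u],1))
for nm,(u,v) in dict(blue=(309,268),blueb=(308,290),table=(240,250)).items(): print("s",nm,np.round(S[v,u],1))
# bottle cap cluster
for nm,C in(("top",W),("scene",S)):
  for q,c in dict(blue=W[267,353],white=W[175,342],amber=W[222,342]).items():
    m=(np.hypot(C[...,0]-c[0],C[...,1]-c[1])<45)&(C[...,2]>15)
    P=C[m]; print(nm,q,len(P),np.round(np.percentile(P,[2,50,98],axis=0),1).tolist())
E
```

```text
blue [ 422.7 -262.4   88.4]
white [ 635.2 -244.7   69.3]
amber [ 523.4 -239.1   94.3]
hub [568.7 -24.8 123.1]
table [ 537.3 -149.1   -2. ]
vb [548.1 194.6  10.1]
s blue [ 415.9 -279.5   85. ]
s blueb [ 406.6 -284.6   44. ]
s table [478.8 -45.   -0.5]
top blue 440 [[402.0, -291.7, 25.3], [424.9, -264.9, 64.8], [447.8, -244.9, 89.3]]
top white 365 [[619.5, -267.9, 19.8], [637.3, -243.7, 56.4], [662.5, -224.3, 79.1]]
top amber 564 [[500.9, -270.8, 25.1], [525.8, -240.1, 68.6], [554.3, -216.5, 95.3]]
scene blue 1003 [[400.5, -296.8, 16.3], [413.0, -281.0, 55.9], [437.7, -255.6, 87.1]]
scene white 144 [[626.9, -273.1, 18.8], [637.2, -268.9, 40.6], [652.7, -229.2, 58.2]]
scene amber 995 [[501.0, -276.0, 17.5], [514.9, -257.7, 59.8], [542.9, -225.8, 92.5]]
```

View pics/topcrop.png

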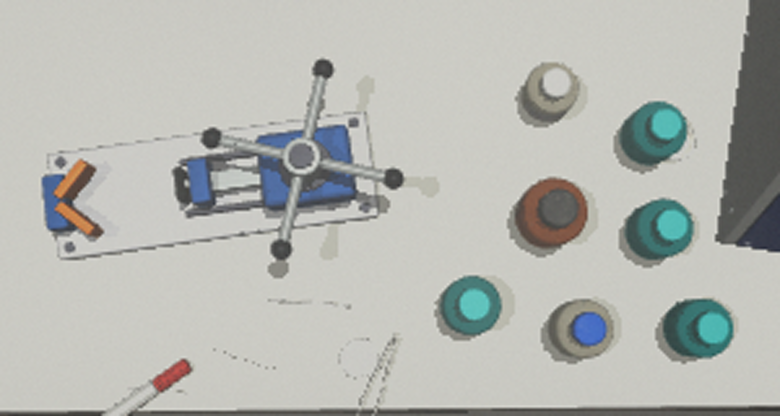

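View pics/scenecrop.png

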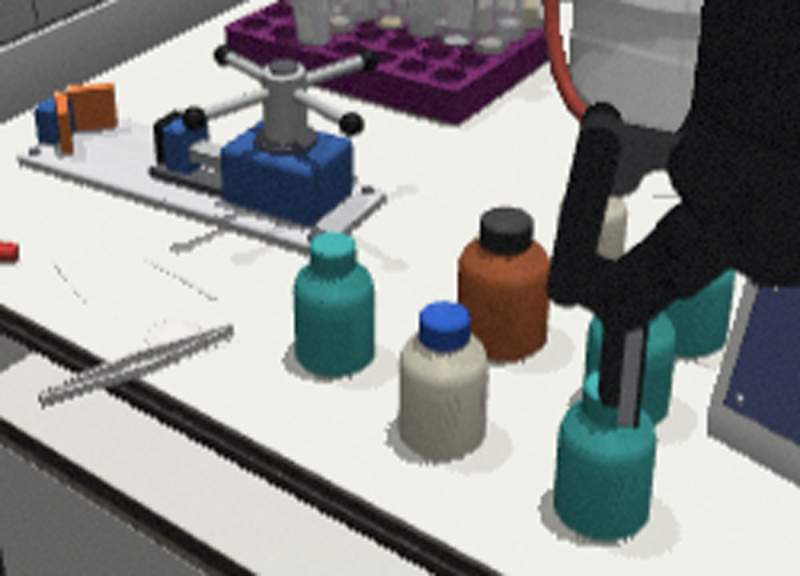

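The crops confirm it: the only cream body with a blue cap is at (353,267) in the top view and (308,285) in the scene view. Turquoise bottles stand on either side of it. Next I'll get precise poses from both cameras.

```bash
cat > m.py <<'E'
from cell import arm
from h import *
from scipy.optimize import least_squares
z=np.load("pics/top0.npz");s=np.load("pics/scene0.npz")
ct,cs=arm.calibration("top"),arm.calibration("scene")
W=cloud("top",z['d'],ct);S=cloud("scene",s['d'],cs)
# table plane check near the areas
for nm,C in(("top",W),("scene",S)):
  for c in((440,-215),(600,-150),(500,60),(470,-160)):
    m=(np.hypot(C[...,0]-c[0],C[...,1]-c[1])<20); print(nm,c,m.sum(),np.round(np.nanmedian(C[m],0)[2:],1))
# cylinder fits r known, straight wall
def circ(P,r):
    f=lambda q:np.hypot(P[:,0]-q[0],P[:,1]-q[1])-r
    g=least_squares(f,P[:,:2].mean(0),loss='soft_l1'); return g.x,np.std(f(g.x))
for nm,c,r in(("blue",(424,-265),26),("amber",(526,-240),30)):
    m=(np.hypot(S[...,0]-c[0],S[...,1]-c[1])<45)&(S[...,2]>8)&(S[...,2]<48)
    print("scene wall",nm,m.sum(),circ(S[m],r))
# blue cap by colour
for nm,p,C in(("top",z['p'],W),("scene",s['p'],S)):
    h=cv2.cvtColor(p,cv2.COLOR_RGB2HSV)
    m=(h[...,0]>105)&(h[...,0]<130)&(h[...,1]>120)&(np.hypot(C[...,0]-424,C[...,1]+265)<45)
    v,u=np.nonzero(m); P=C[m]; print(nm,"cap",m.sum(),u.mean(),v.mean(),np.round(np.median(P,0),1),P[:,2].min(),P[:,2].max())
    top=m&(C[...,2]>np.percentile(P[:,2],90)-4); print("  top pts",top.sum(),np.round(C[top].mean(0),1))
# balls
for nm,p,C in(("top",z['p'],W),("scene",s['p'],S)):
    g=p.max(2)
    m=((g<70)&(C[...,2]>88)&(C[...,2]<122)&(np.hypot(C[...,0]-569,C[...,1]+25)<105)).astype(np.uint8)
    n,l,st,ce=cv2.connectedComponentsWithStats(m)
    for i in range(1,n):
        if st[i,4]>8:
            P=C[l==i]; print(nm,"ball",st[i,4],ce[i].round(1),np.round(P.mean(0),1),np.round(np.hypot(*(P.mean(0)[:2]-[569,-25])),1))
    hh=cv2.cvtColor(p,cv2.COLOR_RGB2HSV)
    m=(hh[...,0]<18)&(hh[...,1]>140)&(C[...,2]>8)&(C[...,1]>100)&(C[...,1]<240)
    print(nm,"orange",m.sum(),np.round(np.percentile(C[m],[2,50,98],axis=0),1).tolist())
E
python3 m.py
```

```text
top (440, -215) 198 [-0.4]
top (600, -150) 206 [-0.5]
top (500, 60) 220 [1.2]
top (470, -160) 224 [3.3]
scene (440, -215) 454 [-1.2]
scene (600, -150) 118 [-0.3]
scene (500, 60) 130 [0.1]
scene (470, -160) 65 [-160.3]
scene wall blue 467 (array([ 426.95793393, -270.75574954]), np.float64(0.8438256867255551))
scene wall amber 402 (array([ 531.79521996, -245.99382325]), np.float64(0.9939332136899238))
top cap 120 356.3 266.03333333333336 [ 424.8 -269.8   86.4] 81.07921772985901 91.80426736789536
  top pts 86 [ 425.  -270.3   87.4]
scene cap 207 308.3961352657005 266.6038647342995 [ 420.  -274.7   85.2] 71.42341223156387 88.14928055988867
  top pts 130 [ 424.  -272.8   86. ]
top orange 133 [[379.4, 102.4, 11.5], [534.6, 184.9, 51.6], [574.4, 200.4, 55.8]]
scene ball 19 [239.1 181.4] [587.4  51.3 109.7] 78.5
scene ball 32 [284.8 183.5] [648.  -46.4 108. ] 81.9
scene ball 44 [230.3 202. ] [492.8 -10.1 107.3] 77.6
scene ball 35 [279.1 203.3] [ 551.1 -104.9  109.1] 81.9
scene orange 256 [[376.3, 102.2, 10.8], [555.2, 180.6, 35.5], [575.3, 196.4, 52.9]]
```

```bash
cat > m2.py <<'E'
from cell import arm
from h import *
from scipy.optimize import least_squares
ct,cs=arm.calibration("top"),arm.calibration("scene")
z=np.load("pics/top0.npz");s=np.load("pics/scene0.npz")
def cen(p,guess,r):
    g=p.max(2).astype(float); out=[]
    for u,v in guess:
        u,v=int(round(u)),int(round(v)); w=np.clip(95-g[v-r:v+r+1,u-r:u+r+1],0,60); vv,uu=np.mgrid[v-r:v+r+1,u-r:u+r+1]
        out.append(((w*uu).sum()/w.sum(),(w*vv).sum()/w.sum()))
    return np.array(out)
bt=cen(z['p'],[(254.2,166.5),(211.2,193.1),(238.1,236.2),(281.5,208.5)],6)
bs=cen(s['p'],[(284.8,183.5),(239.1,181.4),(230.3,202),(279.1,203.3)],6)
print(bt.round(1).tolist(),bs.round(1).tolist())
def ray(px,cal,zz):
    T=np.array(cal["pose"]);d=T[:3,:3]@[(px[0]-cal["cx"])/cal["fx"],(px[1]-cal["cy"])/cal["fy"],1]
    return (T[:3,3]+d*(zz-T[2,3])/d[2])
for b,c in((bt,ct),(bs,cs)):
    Q=np.array([ray(p,c,105)[:2] for p in b]); m=Q.mean(0); print(Q.round(1).tolist(),m.round(1),np.hypot(*(Q-m).T).round(1),np.degrees(np.arctan2(*(Q-m).T[::-1])).round(1))
# top-view crop corners (2.6x crop) plate z=10
f=lambda u,v:(u/2.6+130,v/2.6+140)
for nm,uv,zz in(("plateLL",(62,259),10),("plateUL",(47,154),10),("plateUR",(367,112),10),("plateLR",(379,214),10)):
    print(nm,ray(f(*uv),ct,zz).round(1))
a=cv2.resize(z['p'][170:250,140:220],None,fx=7.5,fy=7.5,interpolation=cv2.INTER_CUBIC); cv2.imwrite("pics/vb.png",a[:,:,::-1])
a=cv2.resize(s['p'][175:250,170:300],None,fx=6,fy=6,interpolation=cv2.INTER_CUBIC); cv2.imwrite("pics/vs.png",a[:,:,::-1])
E
python3 m2.py
```

```text
[[254.1, 166.1], [211.0, 192.9], [238.0, 235.6], [281.1, 208.3]] [[284.9, 184.9], [241.3, 179.4], [229.7, 202.8], [279.1, 203.3]]
[[650.4, -41.9], [589.8, 54.7], [493.6, -6.0], [554.0, -102.1]] [571.9 -23.8] [80.5 80.6 80.4 80.3] [ -13.    77.2  167.2 -102.9]
[[646.8, -47.7], [607.9, 63.3], [492.4, -8.2], [557.5, -100.0]] [576.1 -23.1] [74.9 92.1 85.1 79.1] [ -19.2   69.8  169.9 -103.7]
plateLL [491.1 203.4  10. ]
plateUL [589.1 219.6  10. ]
plateUR [627.  -79.3  10. ]
plateLR [531. -90.  10.]
```

View pics/vb.png

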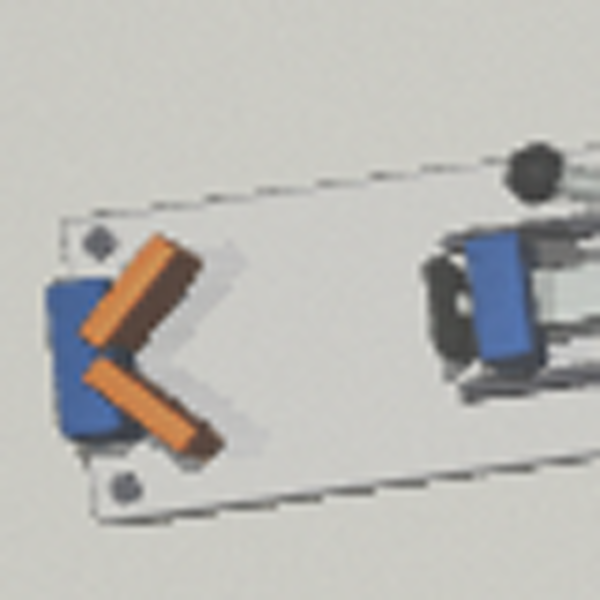

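View pics/vs.png

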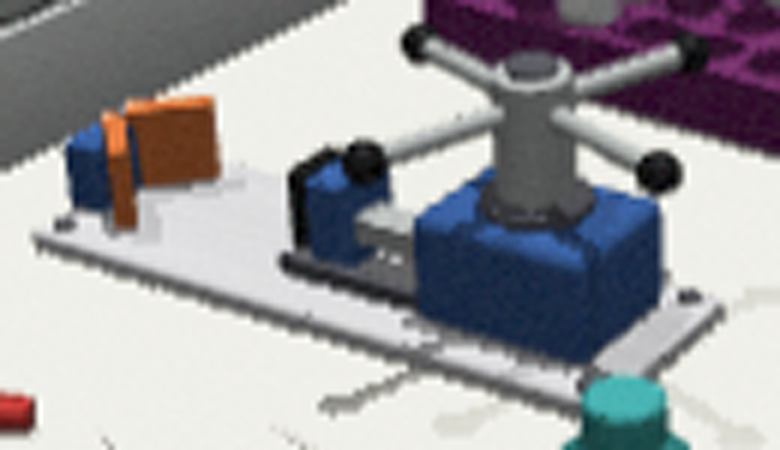

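```bash
cat > m3.py <<'E'
from m2 import *
print('----')
g=lambda u,v:(u/7.5+140-.43,v/7.5+170-.43)
a=np.radians(7.4);X=np.array([np.cos(a),np.sin(a)]);Y=np.array([-np.sin(a),np.cos(a)])
hub=np.array([571.9,-23.8])
def V(p): d=np.asarray(p)[:2]-hub; return np.round([d@X,d@Y],1)
pts=dict(plLL=((98,522),10),plUL=(((63,217)),10),upEndOut=((160,233),52),upEndIn=((178,247),52),upApexIn=((108,350),52),upApexOut=((82,333),52),
 loEndIn=((200,430),52),loEndOut=((185,452),52),loApIn=((92,362),52),loApOut=((82,378),52),
 padfT=((425,262),54),padfB=((442,352),54),bedge1=((98,522),10),bedge2=((598,455),10))
for k,(uv,zz) in pts.items():
    w=ray(g(*uv),ct,zz); print(k,w[:2].round(1),"vise(from hub)",V(w))
# depth points of V top and pad top
W=cloud("top",z['d'],ct)
h=cv2.cvtColor(z['p'],cv2.COLOR_RGB2HSV)
m=(h[...,0]<18)&(h[...,1]>140)&(h[...,2]>130)&(W[...,1]>150)&(W[...,1]<240)&(W[...,0]>480)
vv,uu=np.nonzero(m); Q=np.array([V(ray((u,v),ct,52)) for u,v in zip(uu,vv)]); up=Q[:,0]>Q[:,0].mean()
for t in(up,~up):
    P=Q[t]; vx,vy,x0,y0=cv2.fitLine(P.astype(np.float32),cv2.DIST_L2,0,.01,.01).ravel(); print(len(P),vx,vy,x0,y0,np.degrees(np.arctan2(vy,vx)),P.min(0),P.max(0))
E
python3 m3.py | sed -n '/----/,$p'
```

```text
----
plLL [492.2 206.4] vise(from hub) [-49.4 238.5]
plUL [590.9 219.9] vise(from hub) [ 50.2 239.2]
upEndOut [580.  178.8] vise(from hub) [ 34.1 199.8]
upEndIn [575.5 173.1] vise(from hub) [ 29.  194.8]
upApexIn [543.3 194.2] vise(from hub) [-2.000e-01  2.199e+02]
upApexOut [548.7 202.4] vise(from hub) [  6.1 227.3]
loEndIn [518.2 165.1] vise(from hub) [-28.9 194.3]
loEndOut [511.4 169.6] vise(from hub) [-35.1 199.6]
loApIn [539.6 199.1] vise(from hub) [ -3.3 225.2]
loApOut [534.6 202.1] vise(from hub) [ -7.8 228.8]
padfT [570.1  95.6] vise(from hub) [ 13.6 118.7]
padfB [541.9  90. ] vise(from hub) [-15.1 116.7]
bedge1 [492.2 206.4] vise(from hub) [-49.4 238.5]
bedge2 [512.7  46.3] vise(from hub) [-49.7  77.1]
57 0.7102797 -0.70391953 17.145615 212.26315 -44.74232 [  3.  197.9] [ 31.2 226.2]
60 0.7098278 0.70437527 -18.188334 211.74167 44.779095 [-33.1 197.1] [ -4.  227.7]
```

```bash
cat >> h.py <<'E'
def q_for(yaw):  # tool down, tool y axis pointing along world angle yaw
    t=(yaw+np.pi/2)/2; return np.array([np.cos(t),np.sin(t),0,0])
A=np.radians(7.4);X=np.array([np.cos(A),np.sin(A)]);Y=np.array([-np.sin(A),np.cos(A)])
hub=np.array([571.9,-23.8]); VB=hub+187.5*Y-.25*X; PL=VB-8*Y; B0=np.array([426.,-270.8])
E
python3 - <<'E'
from cell import arm
from h import *
print(VB,PL)
for yaw in(A,A+np.pi):
    for p,z in((B0,18),(B0,150),(PL,29),(PL,150)):
        j=arm.inverse_kinematics([*p,z],q_for(yaw)); print(yaw,p,z,None if j is None else np.round(j,2))
for ph in(285,275,255,235,215,185,175):
  for off in(0,np.pi):
    f=np.radians(ph); j=arm.inverse_kinematics([*(hub+52*np.array([np.cos(f),np.sin(f)])),92],q_for(f+off)); print(ph,off,None if j is None else np.round(j,2))
E
```

```text
[547.50290785 162.10614405] [548.53327262 154.17277475]
0.1291543646475804 [ 426.  -270.8] 18 [-0.8   0.34  1.91 -0.    0.89 -0.93]
0.1291543646475804 [ 426.  -270.8] 150 [-0.8   0.12  1.86 -0.    1.17 -0.93]
0.1291543646475804 [548.53327262 154.17277475] 29 [ 0.07  0.43  1.75 -0.    0.96 -0.06]
0.1291543646475804 [548.53327262 154.17277475] 150 [ 0.07  0.25  1.69 -0.    1.19 -0.06]
3.2707470182373735 [ 426.  -270.8] 18 [-0.8   0.34  1.91 -0.    0.89  2.21]
3.2707470182373735 [ 426.  -270.8] 150 [-0.8   0.12  1.86 -0.    1.17  2.21]
3.2707470182373735 [548.53327262 154.17277475] 29 [ 0.07  0.43  1.75 -0.    0.96  3.08]
3.2707470182373735 [548.53327262 154.17277475] 150 [ 0.07  0.25  1.69 -0.    1.19  3.08]
285 0 [-0.33  0.37  1.67 -0.    1.1   0.98]
285 3.141592653589793 [-0.33  0.37  1.67 -0.    1.1  -2.16]
275 0 [-0.33  0.36  1.7  -0.    1.09  1.15]
275 3.141592653589793 [-0.33  0.36  1.7  -0.    1.09 -1.99]
255 0 [-0.34  0.32  1.74 -0.    1.08  1.49]
255 3.141592653589793 [-0.34  0.32  1.74 -0.    1.08 -1.65]
235 0 [-0.34  0.29  1.79 -0.    1.07  1.84]
235 3.141592653589793 [-0.34  0.29  1.79 -0.    1.07 -1.3 ]
215 0 [-0.32  0.26  1.82 -0.    1.06  2.21]
215 3.141592653589793 [-0.32  0.26  1.82 -0.    1.06 -0.94]
185 0 [-0.28  0.24  1.85 -0.    1.05  2.77]
185 3.141592653589793 [-0.28  0.24  1.85 -0.    1.05 -0.37]
175 0 [-0.27  0.23  1.85 -0.    1.05  2.96]
175 3.141592653589793 [-0.27  0.23  1.85 -0.    1.05 -0.18]
```

```bash
python3 - <<'E'
from cell import arm
from h import *
q=q_for(A)
arm.movep([*B0,150],q)
arm.move_linear([*B0,100],150)
p,d=arm.camera("scene"); cv2.imwrite("pics/s1.png",p[:,:,::-1])
arm.move_linear([*B0,18.5],100)
o=arm.observe();print(o['time'],o['eef_pos'].round(1),o['ft_force'].round(2))
arm.gripper_to(45,40)
o=arm.observe();print(o['time'],o['eef_pos'].round(1),o['ft_force'].round(2),o['finger_gap'])
arm.move_linear([*B0,60],100)
o=arm.observe();print(o['time'],o['eef_pos'].round(1),o['ft_force'].round(2),o['finger_gap'])
for n in("scene","top"):
    p,d=arm.camera(n); np.savez(f"pics/{n}2.npz",p=p,d=d); cv2.imwrite(f"pics/{n}2.png",cv2.resize(p[150:360,180:460] if n=="scene" else p[130:310,230:430],None,fx=2.8,fy=2.8)[:,:,::-1])
E
```

```text
2.8083 [ 426.4 -271.2   19.1] [-1.17  0.8  -0.36]
3.2333 [ 426.3 -271.2   19.3] [-0.85  1.73  5.42] 50.25742055446069
3.8 [ 425.8 -270.6   59.8] [ 0.4  -0.67 -2.79] 50.47387614655996
```

View pics/scene2.png

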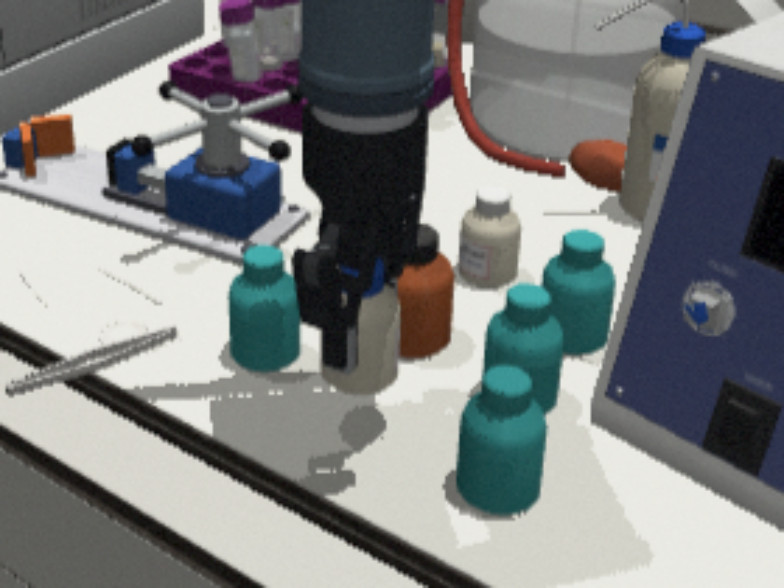

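The bottle is held and lifted: it is at about (360,340) in this crop, the gap is 50.5 mm and the wrist feels about 3 N. I'll check its offset in the fingers, then carry it over.

```bash
python3 - <<'E'
from cell import arm
from h import *
from scipy.optimize import least_squares
s=np.load("pics/scene2.npz");S=cloud("scene",s['d'],arm.calibration("scene"))
h=cv2.cvtColor(s['p'],cv2.COLOR_RGB2HSV)
m=(np.hypot(S[...,0]-426,S[...,1]+271)<40)&(S[...,2]>45)&(S[...,2]<88)&(s['p'].min(2)>75)
P=S[m];f=lambda q:np.hypot(P[:,0]-q[0],P[:,1]-q[1])-26
g=least_squares(f,[426,-271],loss='soft_l1');print(len(P),g.x,np.std(f(g.x)))
q=q_for(A)
arm.move_linear([*B0,150],200)
arm.movep([*PL,150],q)
arm.move_linear([*PL,70],120)
o=arm.observe();print(o['time'],o['eef_pos'].round(1),o['ft_force'].round(2),o['finger_gap'])
for n in("scene","top"):
    p,d=arm.camera(n); np.savez(f"pics/{n}3.npz",p=p,d=d)
    cv2.imwrite(f"pics/{n}3.png",np.ascontiguousarray(cv2.resize(p[120:270,150:350] if n=="scene" else p[130:280,130:330],None,fx=4,fy=4)[:,:,::-1]))
E
```

```text
398 [ 426.73249806 -270.07438683] 1.9152346665115394
6.9417 [549.3 154.1  70.7] [ 0.07 -0.08 -2.02] 50.521649861511904
```

View pics/scene3.png

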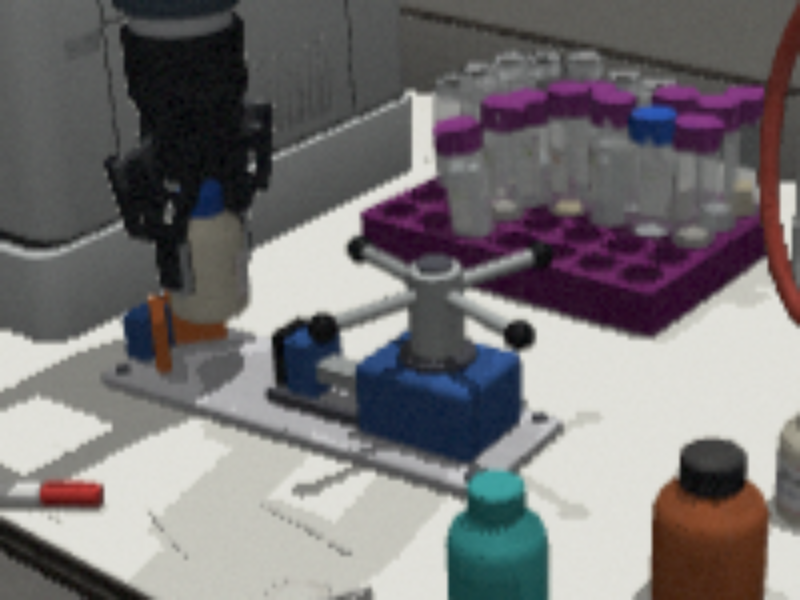

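View pics/top3.png

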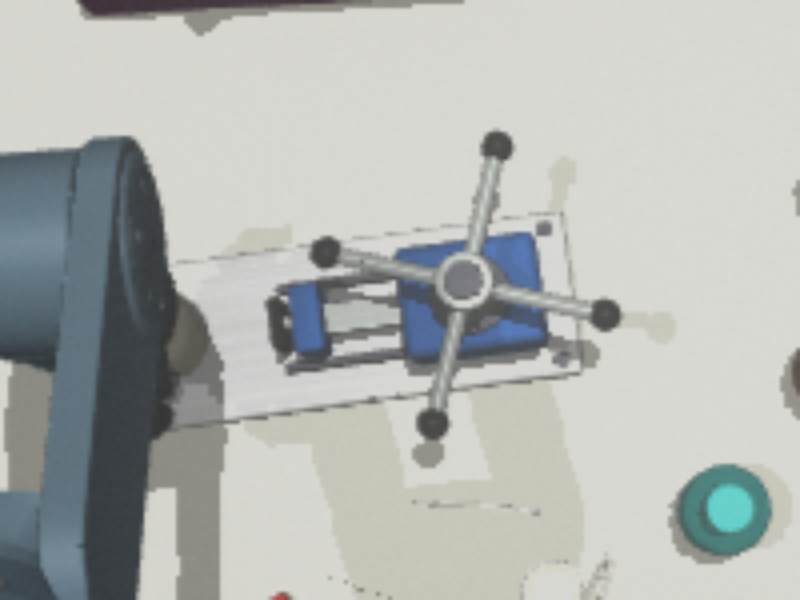

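```bash
python3 - <<'E'
from cell import arm
from h import *
arm.move_linear([*PL,33],80)
for z in(31,30,29,28):
    arm.move_linear([*PL,z],20)
    o=arm.observe();print(z,round(o['time'],2),o['eef_pos'].round(1),o['ft_force'].round(2))
    if o['ft_force'][2]>1.5: break
arm.gripper_to(62)
o=arm.observe();print(o['time'],o['eef_pos'].round(1),o['ft_force'].round(2),o['finger_gap'])
p,d=arm.camera("scene");cv2.imwrite("pics/s4.png",np.ascontiguousarray(cv2.resize(p[120:270,150:350],None,fx=4,fy=4)[:,:,::-1]))
E
```

```text
31 7.9 [548.8 154.2  31.3] [-0.45 -0.24 -3.05]
30 8.15 [548.6 154.2  30.1] [ 0.13 -0.53 -3.33]
29 8.4 [548.8 154.2  29.4] [-0.57 -0.23  0.72]
28 8.65 [548.8 154.3  29.3] [-4.71 -0.84  9.73]
8.925 [548.8 154.2  28.1] [ 0.67 -0.25  0.43] 62.285917051555955
```

View pics/s4.png

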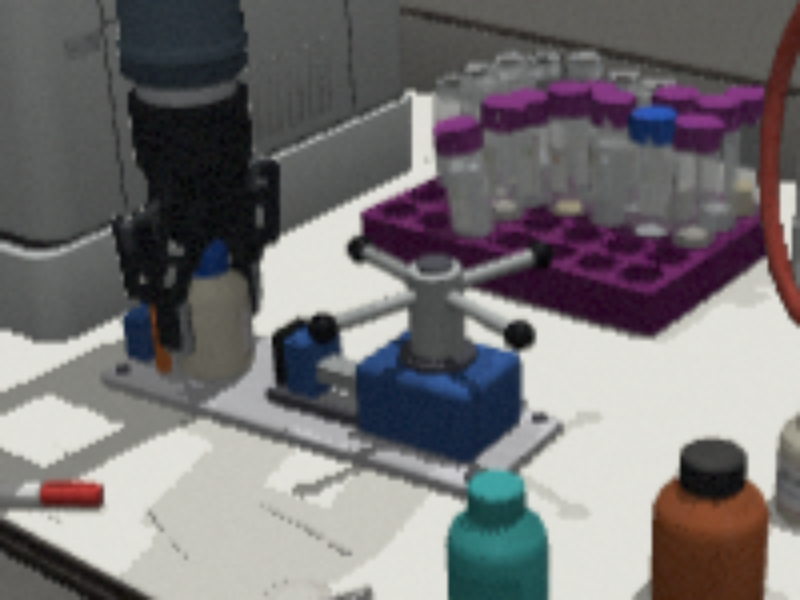

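The bottle stands upright on the bed at about (215,330) in the crop, in front of the V. Now I'll retreat, shut the fingers, move above the capstan and check from the top.

```bash
cat >> h.py <<'E'
R=52.; TOE=np.radians(6)
def fp(deg,z=92.,r=R):
    f=np.radians(deg); return np.array([*(hub+r*np.array([np.cos(f),np.sin(f)])),z]), q_for(f+np.pi-TOE)
E
python3 - <<'E'
from cell import arm
from h import *
arm.move_linear([*PL,150],150)
arm.gripper_to(0)
p,q=fp(288,140); arm.movep(p,q)
o=arm.observe();print(o['time'],o['eef_pos'].round(1),o['joints'].round(2),o['ft_force'].round(2),o['finger_gap'])
for n in("scene","top"):
    p,d=arm.camera(n); np.savez(f"pics/{n}5.npz",p=p,d=d)
    cv2.imwrite(f"pics/{n}5.png",np.ascontiguousarray(cv2.resize(p[120:270,150:350] if n=="scene" else p[130:280,130:330],None,fx=4,fy=4)[:,:,::-1]))
E
```

```text
12.325 [588.  -72.9 140. ] [-0.32  0.31  1.64  0.    1.19 -2.1 ] [-0.57  0.76 -0.58] 0.01085253578122244
```

View pics/scene5.png

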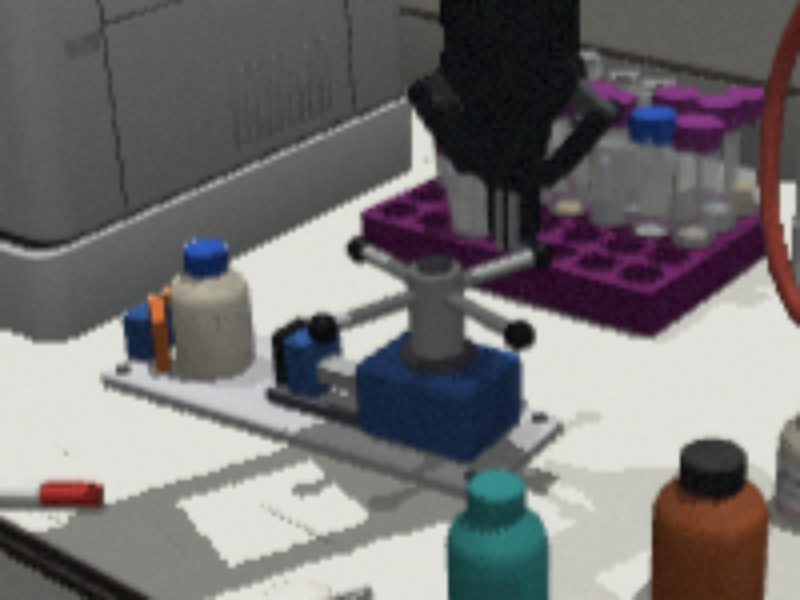

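View pics/top5.png

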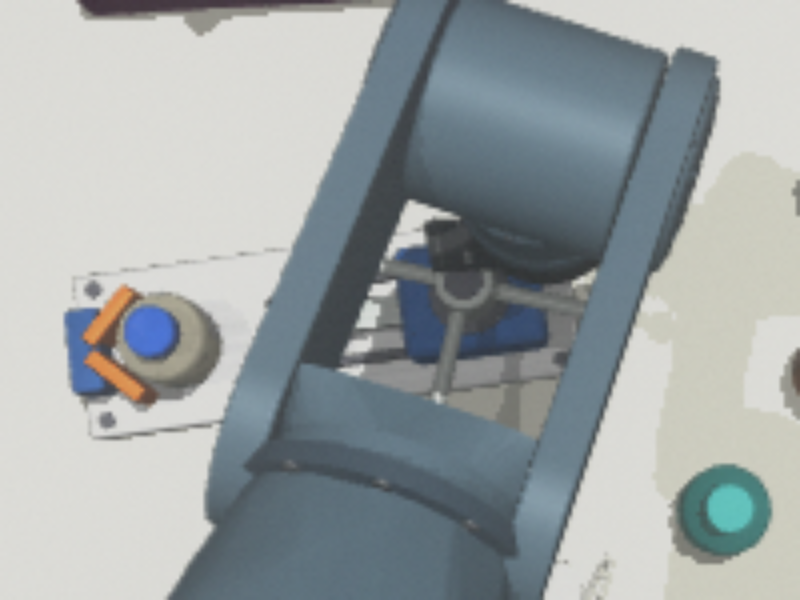

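The bottle stands upright just short of the V, at (165,335) in the top crop, and the fingers are over the gap behind the spoke at 257°. Starting the first push with force logging.

```bash
cat >> h.py <<'E'
def step(arm,deg,v=60,z=92.,r=R):
    p,q=fp(deg,z,r); arm.move_linear(p,v,q); o=arm.observe()
    e=o['eef_pos']; d=e[:2]-hub; ang=np.degrees(np.arctan2(d[1],d[0]))%360; f=o['ft_force']
    u=d/np.hypot(*d); cw=np.array([u[1],-u[0]]); Ft=-(f[:2]@cw); Fr=f[:2]@u
    tau=-(d[0]*f[1]-d[1]*f[0])/1000
    # reaction on tool is ccw (positive) -> sign so that pushing effort is positive
    tau=-tau; tz=tau+o['moment'][2]
    print(f"{deg:6.1f} t={o['time']:.2f} ang={ang:.1f} r={np.hypot(*d):.1f} z={e[2]:.1f} Ft={Ft:.2f} Fr={Fr:.2f} Fz={f[2]:.2f} tau={tau:.3f} Mz={o['moment'][2]:.3f} sum={tz:.3f}")
    return Ft,tau,tz,o
E
python3 - <<'E'
from cell import arm
from h import *
p,q=fp(288,92); arm.move_linear(p,120,q)
for a in range(280,239,-8):
    r=step(arm,a)
    if r[0]>18: break
E
```

```text
280.0 t=13.27 ang=280.7 r=52.4 z=93.1 Ft=0.64 Fr=0.48 Fz=-1.19 tau=0.034 Mz=0.014 sum=0.047
 272.0 t=13.56 ang=274.1 r=52.5 z=93.3 Ft=5.82 Fr=0.64 Fz=0.15 tau=0.305 Mz=-0.005 sum=0.300
 264.0 t=13.85 ang=266.4 r=52.4 z=93.3 Ft=6.39 Fr=0.41 Fz=-1.08 tau=0.335 Mz=-0.031 sum=0.304
 256.0 t=14.14 ang=258.5 r=52.3 z=93.3 Ft=6.05 Fr=-0.43 Fz=-1.07 tau=0.316 Mz=-0.050 sum=0.266
 248.0 t=14.43 ang=250.5 r=52.1 z=93.3 Ft=5.61 Fr=-0.09 Fz=-0.61 tau=0.292 Mz=-0.042 sum=0.250
 240.0 t=14.72 ang=242.6 r=51.9 z=93.3 Ft=6.19 Fr=-0.84 Fz=-0.65 tau=0.322 Mz=-0.028 sum=0.294
```

Running free takes about 6 N, which is about 0.4 N m at the finger's outer edge. Continuing this push.

```bash
python3 - <<'E'
from cell import arm
from h import *
for a in range(232,183,-8):
    r=step(arm,a)
    if r[0]>9: break
for n in("scene","top"):
    p,d=arm.camera(n); np.savez(f"pics/{n}6.npz",p=p,d=d)
    cv2.imwrite(f"pics/{n}6.png",np.ascontiguousarray(cv2.resize(p[120:270,150:350] if n=="scene" else p[130:280,130:330],None,fx=4,fy=4)[:,:,::-1]))
E
```

```text
232.0 t=15.02 ang=234.6 r=51.8 z=93.3 Ft=6.05 Fr=0.06 Fz=-0.62 tau=0.313 Mz=-0.045 sum=0.268
 224.0 t=15.31 ang=226.6 r=51.6 z=93.3 Ft=6.61 Fr=0.09 Fz=-1.01 tau=0.341 Mz=-0.127 sum=0.214
 216.0 t=15.60 ang=218.4 r=51.5 z=93.2 Ft=5.89 Fr=-0.00 Fz=-0.74 tau=0.303 Mz=-0.034 sum=0.270
 208.0 t=15.89 ang=210.3 r=51.4 z=93.2 Ft=5.32 Fr=-0.10 Fz=0.04 tau=0.273 Mz=-0.000 sum=0.273
 200.0 t=16.18 ang=202.2 r=51.3 z=93.1 Ft=4.92 Fr=0.38 Fz=0.62 tau=0.252 Mz=-0.030 sum=0.223
 192.0 t=16.48 ang=194.0 r=51.2 z=93.1 Ft=6.94 Fr=-0.66 Fz=0.36 tau=0.356 Mz=-0.083 sum=0.273
 184.0 t=16.77 ang=185.8 r=51.2 z=93.0 Ft=4.90 Fr=0.62 Fz=1.41 tau=0.251 Mz=0.015 sum=0.266
```

View pics/scene6.png

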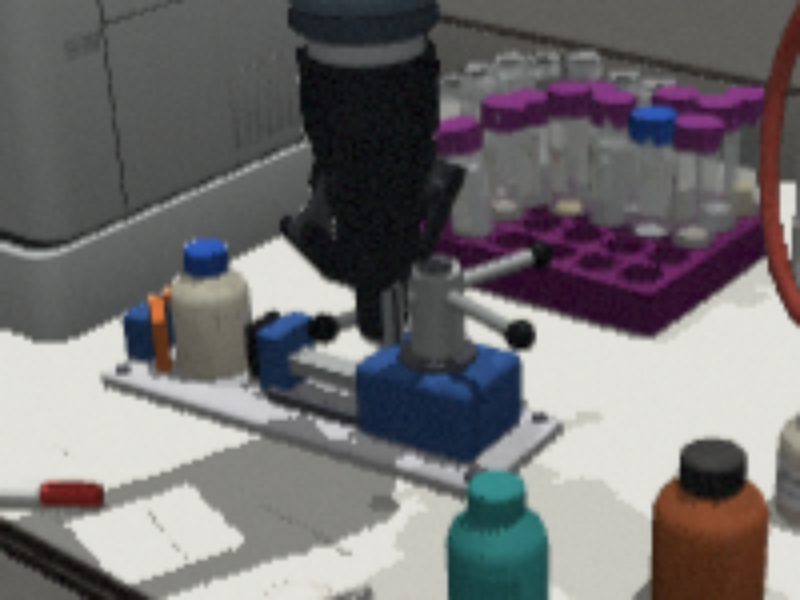

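View pics/top6.png

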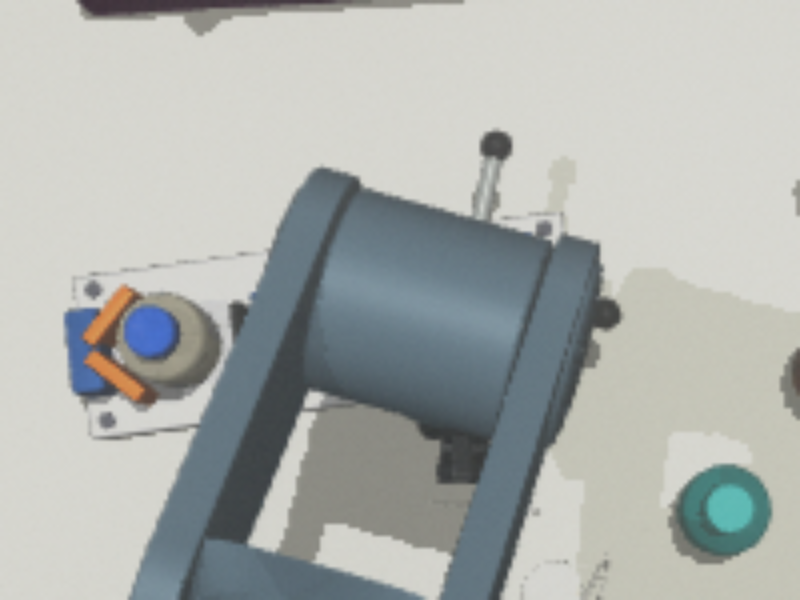

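The first spoke has turned almost exactly 90°: the other balls are back at (497,145) and (605,313), and the jaw is about 22 mm nearer. The bottle hasn't moved. Next I'll hop to the following spoke.

```bash
python3 - <<'E'
from cell import arm
from h import *
p,q=fp(192,92); arm.move_linear(p,100,q)
arm.move_linear([p[0],p[1],140],150)
p,q=fp(288,140); arm.movep(p,q)
arm.move_linear([p[0],p[1],92],120)
for a in range(278,237,-8):
    r=step(arm,a)
    if r[0]>8.5: break
E
```

```text
278.0 t=20.01 ang=278.8 r=52.4 z=93.2 Ft=0.17 Fr=0.52 Fz=0.63 tau=0.009 Mz=0.057 sum=0.066
 270.0 t=20.30 ang=272.5 r=52.6 z=93.3 Ft=3.72 Fr=1.62 Fz=-1.77 tau=0.196 Mz=-0.040 sum=0.155
 262.0 t=20.59 ang=265.0 r=52.6 z=93.5 Ft=6.34 Fr=0.73 Fz=-1.68 tau=0.334 Mz=-0.012 sum=0.322
 254.0 t=20.88 ang=257.3 r=52.5 z=93.7 Ft=5.14 Fr=1.49 Fz=-0.84 tau=0.270 Mz=-0.003 sum=0.267
 246.0 t=21.18 ang=249.3 r=52.3 z=93.7 Ft=6.35 Fr=1.66 Fz=-0.58 tau=0.332 Mz=-0.012 sum=0.320
 238.0 t=21.47 ang=241.2 r=52.1 z=93.6 Ft=5.68 Fr=1.89 Fz=-1.46 tau=0.296 Mz=-0.007 sum=0.289
```

```bash
cat >> h.py <<'E'
def avg(arm,n=10,dt=.02):
    T=[];F=[]
    for _ in range(n):
        arm.wait(dt); o=arm.observe(); d=o['eef_pos'][:2]-hub; f=o['ft_force']
        T.append((d[0]*f[1]-d[1]*f[0])/1000); F.append(T[-1]*1000/np.hypot(*d))
    ang=np.degrees(np.arctan2(d[1],d[0]))%360
    print(f"   avg t={o['time']:.2f} ang={ang:.2f} Ft={np.mean(F):.2f}+-{np.std(F)/n**.5:.2f} Mz={o['moment'][2]:.3f}")
    return np.mean(F),ang
E
python3 - <<'E'
from cell import arm
from h import *
for a in(231,225):
    step(arm,a,40); avg(arm); avg(arm)
E
```

```text
231.0 t=21.77 ang=234.3 r=52.0 z=93.6 Ft=5.13 Fr=2.67 Fz=-0.40 tau=0.267 Mz=-0.022 sum=0.245
   avg t=21.94 ang=234.32 Ft=5.64+-0.12 Mz=-0.054
   avg t=22.11 ang=234.33 Ft=5.98+-0.19 Mz=-0.053
 225.0 t=22.39 ang=228.3 r=51.9 z=93.6 Ft=6.24 Fr=3.16 Fz=-0.53 tau=0.324 Mz=-0.006 sum=0.318
   avg t=22.56 ang=228.29 Ft=5.95+-0.08 Mz=0.001
   avg t=22.73 ang=228.28 Ft=5.83+-0.13 Mz=-0.068
```

```bash
python3 - <<'E'
from cell import arm
from h import *
a=220
while a>=196:
    step(arm,a,40); F,_=avg(arm,8)
    if F>7.3: break
    a-=4
p,d=arm.camera("scene"); np.savez("pics/scene7.npz",p=p,d=d)
cv2.imwrite("pics/scene7.png",np.ascontiguousarray(cv2.resize(p[150:250,165:315],None,fx=5,fy=5)[:,:,::-1]))
E
```

```text
220.0 t=22.99 ang=223.2 r=51.8 z=93.6 Ft=6.85 Fr=2.98 Fz=-0.52 tau=0.355 Mz=0.017 sum=0.372
   avg t=23.12 ang=223.26 Ft=5.93+-0.11 Mz=-0.002
 216.0 t=23.38 ang=219.3 r=51.7 z=93.5 Ft=6.93 Fr=2.53 Fz=-1.09 tau=0.359 Mz=-0.017 sum=0.342
   avg t=23.51 ang=219.26 Ft=6.66+-0.10 Mz=-0.023
 212.0 t=23.76 ang=215.3 r=51.6 z=93.5 Ft=6.82 Fr=2.85 Fz=0.49 tau=0.352 Mz=0.029 sum=0.381
   avg t=23.89 ang=215.25 Ft=6.79+-0.18 Mz=0.002
 208.0 t=24.14 ang=211.1 r=51.6 z=93.5 Ft=6.76 Fr=3.22 Fz=0.66 tau=0.349 Mz=-0.008 sum=0.340
   avg t=24.27 ang=211.14 Ft=7.06+-0.18 Mz=-0.025
 204.0 t=24.52 ang=207.0 r=51.5 z=93.5 Ft=6.79 Fr=3.47 Fz=1.24 tau=0.350 Mz=0.055 sum=0.405
   avg t=24.66 ang=206.97 Ft=6.89+-0.20 Mz=-0.003
 200.0 t=24.91 ang=202.8 r=51.5 z=93.4 Ft=8.06 Fr=3.53 Fz=0.87 tau=0.415 Mz=-0.037 sum=0.378
   avg t=25.04 ang=202.82 Ft=6.64+-0.16 Mz=0.006
 196.0 t=25.29 ang=198.7 r=51.4 z=93.4 Ft=6.54 Fr=2.69 Fz=1.75 tau=0.336 Mz=0.015 sum=0.351
   avg t=25.43 ang=198.69 Ft=7.10+-0.09 Mz=0.011
```

View pics/scene7.png

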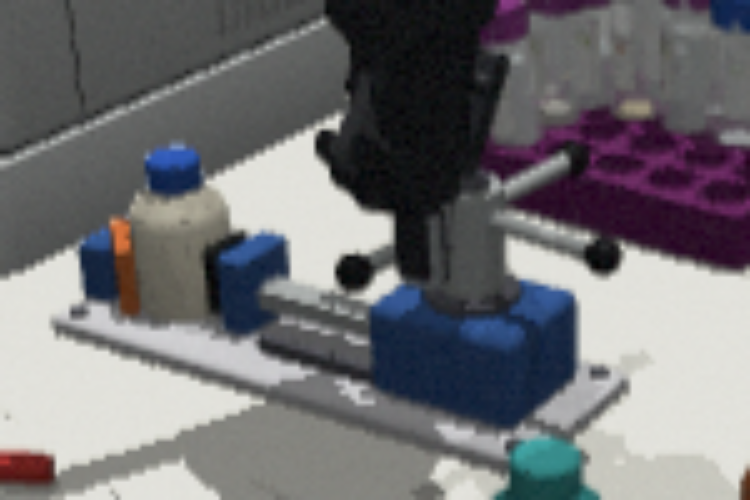

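The pad met the bottle at about 220°, as predicted (effort went from 5.9 to 6.8 N while sliding it). It is still sliding, with the seat expected near 188°. Now small steps.

```bash
python3 - <<'E'
from cell import arm
from h import *
a=193
while a>=174:
    step(arm,a,30); F,_=avg(arm,10)
    if F>8.4: break
    a-=2 if a>189 else 1.5
p,d=arm.camera("scene"); np.savez("pics/scene8.npz",p=p,d=d)
cv2.imwrite("pics/scene8.png",np.ascontiguousarray(cv2.resize(p[150:250,165:315],None,fx=5,fy=5)[:,:,::-1]))
E
```

```text
193.0 t=25.73 ang=195.8 r=51.4 z=93.4 Ft=6.96 Fr=3.85 Fz=2.35 tau=0.358 Mz=-0.023 sum=0.335
   avg t=25.89 ang=195.77 Ft=7.59+-0.14 Mz=-0.006
 191.0 t=26.14 ang=194.0 r=51.4 z=93.4 Ft=8.94 Fr=4.61 Fz=3.18 tau=0.460 Mz=0.013 sum=0.473
   avg t=26.31 ang=193.97 Ft=8.65+-0.19 Mz=-0.018
```

View pics/scene8.png

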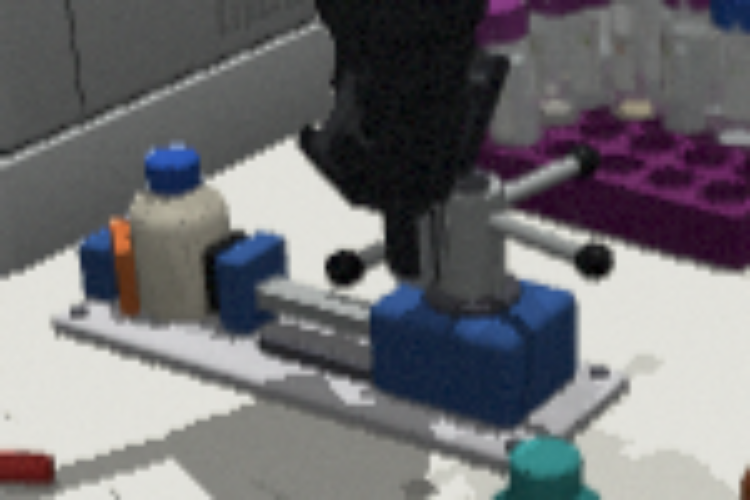

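```bash
python3 - <<'E'
from cell import arm
from h import *
from scipy.optimize import least_squares
p,d=arm.camera("top"); np.savez("pics/top8.npz",p=p,d=d)
cv2.imwrite("pics/top8.png",np.ascontiguousarray(cv2.resize(p[170:260,130:250],None,fx=6,fy=6)[:,:,::-1]))
for n,k in(("scene",5),("scene",6),("scene",7),("scene",8),("top",5),("top",6),("top",8)):
    s=np.load(f"pics/{n}{k}.npz");S=cloud(n,s['d'],arm.calibration(n))
    h=cv2.cvtColor(s['p'],cv2.COLOR_RGB2HSV); near=np.hypot(S[...,0]-548,S[...,1]-158)<40
    m=(h[...,0]>105)&(h[...,0]<130)&(h[...,1]>120)&near&(S[...,2]>75)
    c=np.median(S[m],0); v,u=np.nonzero(m)
    b=near&(S[...,2]>15)&(S[...,2]<58)&(h[...,1]<70)&(s['p'].min(2)>80)
    P=S[b];f=lambda q:np.hypot(P[:,0]-q[0],P[:,1]-q[1])-26
    g=least_squares(f,[548,158],loss='soft_l1') if len(P)>20 else None
    print(n,k,"cap px",u.mean().round(2),v.mean().round(2),"cap y",(c[:2]-VB)@Y, "wall",len(P),None if g is None else ((g.x-VB)@X,(g.x-VB)@Y))
E
```

```text
scene 5 cap px 200.82 184.04 cap y -14.59112963655884 wall 263 (np.float64(1.9887504989323486), np.float64(-7.808373346064894))
scene 6 cap px 200.82 184.04 cap y -14.815073826815189 wall 246 (np.float64(1.9429079476179323), np.float64(-7.931361076161354))
scene 7 cap px 199.23 183.69 cap y -10.227344030946957 wall 180 (np.float64(1.835078250634332), np.float64(-3.0308275661435693))
scene 8 cap px 199.11 183.67 cap y -10.191617893224207 wall 166 (np.float64(1.770301302586399), np.float64(-2.4324735445277743))
top 5 cap px 166.86 212.42 cap y -7.5457270933127125 wall 92 (np.float64(-0.7134886408229166), np.float64(-6.9228293896278545))
top 6 cap px 166.9 212.36 cap y -7.598084979983123 wall 87 (np.float64(-0.6189636099581496), np.float64(-7.013620846012238))
top 8 cap px 164.52 212.66 cap y -1.8740139258054234 wall 59 (np.float64(-0.2277941562617149), np.float64(-2.3348225843463073))
```

View pics/top8.png

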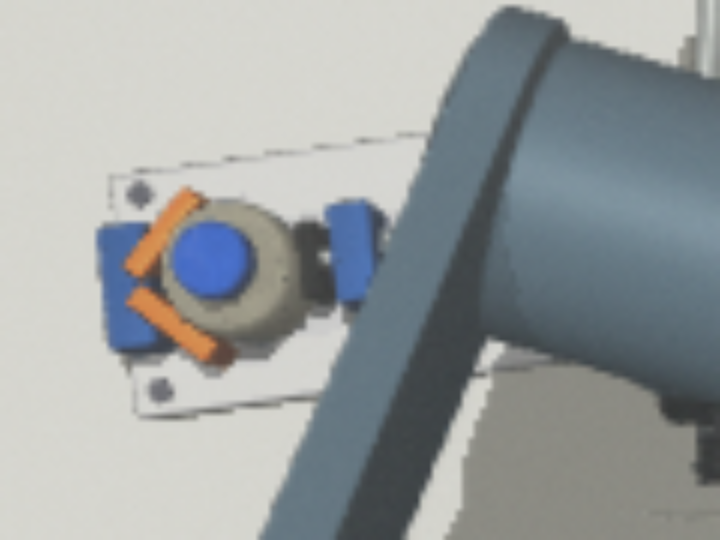

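Effort is now 8.65 N against about 5.85 N running free (×1.48). Both cameras show the bottle moved about 5 mm into the V and then stopped while the effort climbed, and the top crop shows it against both orange walls, (165,230) and (180,320). I'll back off and check.

```bash
python3 - <<'E'
from cell import arm
from h import *
p,q=fp(206,92); arm.move_linear(p,60,q)
arm.move_linear([p[0],p[1],170],150)
arm.movep([430,-150,250],q_for(0.1+np.pi))
o=arm.observe();print(o['time'],o['eef_pos'].round(1),o['ft_force'].round(2))
for n in("scene","top"):
    p,d=arm.camera(n); np.savez(f"pics/{n}9.npz",p=p,d=d)
    cv2.imwrite(f"pics/{n}9.png",np.ascontiguousarray(cv2.resize(p[140:260,160:320] if n=="scene" else p[140:300,130:430],None,fx=5 if n=="scene" else 2.6,fy=5 if n=="scene" else 2.6)[:,:,::-1]))
    s=np.load(f"pics/{n}9.npz");S=cloud(n,s['d'],arm.calibration(n))
    h=cv2.cvtColor(s['p'],cv2.COLOR_RGB2HSV); near=np.hypot(S[...,0]-548,S[...,1]-158)<40
    m=(h[...,0]>105)&(h[...,0]<130)&(h[...,1]>120)&near&(S[...,2]>75)
    v,u=np.nonzero(m); print(n,u.mean(),v.mean(),np.percentile(S[m][:,2],95))
E
```

```text
30.1083 [ 430.  -149.9  249.8] [ 0.64 -0.07 -0.08]
scene 199.0595238095238 183.64285714285714 97.06181755154705
top 164.58620689655172 212.5948275862069 99.93510111280625
```

View pics/scene9.png

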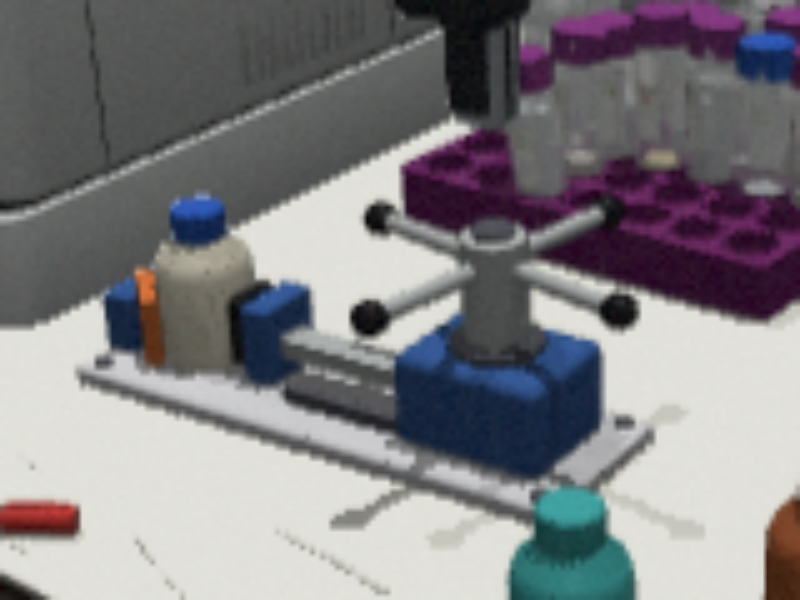

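View pics/top9.png

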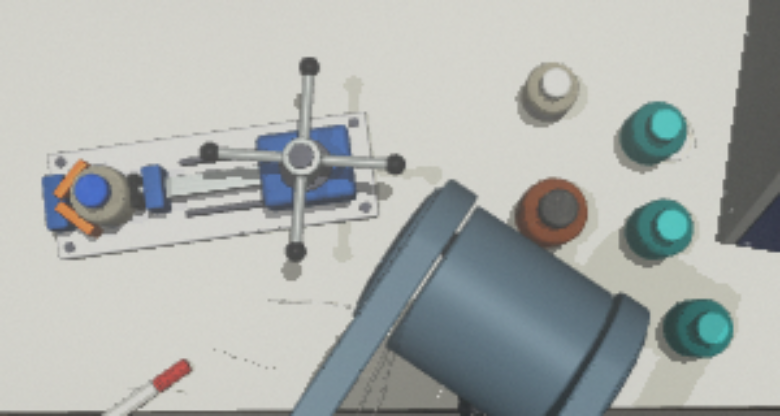

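The bottle is upright and seated between pad and V, the robot is clear, and the bystanders are at their starting pixels in the crop: white (552,90), amber (552,212). Handing in.

```bash
python3 -c "
from cell import arm
print(arm.close_job())"
```

```text
the job is handed in; nothing more can be done
None
```

The cream bottle with the blue cap is standing in the vise, seated in the V-block and clamped by the pad, and the job is handed in. No verdict was reported. The robot's clock read about 30 s of the allowed 72 s at my last check.

- **What I did:** I set the bottle on the bed about 8 mm short of its seat and let go. I then pushed two capstan spokes clockwise, one after the other, for about 3.0 rad in total.
- **Effort:** It averaged about 5.9 N running free, 6.6–7.1 N while the pad slid the bottle, and 8.65 N when I stopped (×1.48). I estimate the pad grips with 11–13 N, but I could not measure that directly.
- **Last pictures:** The bottle is upright, against both V walls and the pad, and did not move when the fingers backed off. The robot touches nothing, and the white-capped and amber bottles look unmoved.
- **What disagreed:** The bottle stopped about 2 mm short of the V seat I had computed from the images. The effort also began to climb at about 197° instead of the predicted 188°. Both fit the roughly 2 mm camera calibration error.

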